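# Sort the turned parts into dishes by width

## Task

Four round turned parts stand among two blocks at the front of the trolley, with four round dishes behind them. Stand each turned part upright in a dish of its own, matched by width: the widest part in the widest dish, the second widest in the second widest, and so on down to the narrowest part in the narrowest dish. Let go of them, and leave the two blocks where they are.

Things in the scene. Friction and masses are not known exactly. Their poses are not given: they have to be found in the camera images.
- alu_puck: plain solid aluminium disc, the widest turned part: 51 mm diameter, 20 mm high. Origin: centre of its underside; z up.
- steel_sleeve: straight steel sleeve with a through bore, the second widest turned part: 41 mm outside diameter, 24 mm bore, 30 mm high, standing on end. Origin: centre of its underside; z up.
- brass_collar: low brass collar with a hole in its top, the third widest turned part: 32 mm diameter, 18 mm high. Origin: centre of its underside; z up.
- pin_blank: short solid steel pin blank with a small centre mark on top, the narrowest turned part: 22 mm diameter, 22 mm high, standing on end. Origin: centre of its underside; z up.
- setup_block: rectangular steel set-up block with holes, 50 x 75 x 25 mm high; not a turned part, to be left where it is. Origin: centre of its underside.
- v_block: steel V-block, 46 x 40 x 36 mm high; not a turned part, to be left where it is. Origin: centre of its underside.
- dish_a: round, open, low grey steel parts dish, the widest of the four: 92 mm inside and 97 mm outside diameter, rim 10 mm above the trolley top, flat inner floor 4 mm above the trolley top. Held down by its magnet, it does not move. Origin: centre of its underside on the trolley top; z up.
- dish_b: round, open, low grey steel parts dish, the second widest of the four: 74 mm inside and 79 mm outside diameter, rim 10 mm above the trolley top, flat inner floor 4 mm above the trolley top. Held down by its magnet, it does not move. Origin: centre of its underside on the trolley top; z up.
- dish_c: round, open, low grey steel parts dish, the third widest of the four: 58 mm inside and 63 mm outside diameter, rim 10 mm above the trolley top, flat inner floor 4 mm above the trolley top. Held down by its magnet, it does not move. Origin: centre of its underside on the trolley top; z up.
- dish_d: round, open, low grey steel parts dish, the narrowest of the four: 44 mm inside and 49 mm outside diameter, rim 10 mm above the trolley top, flat inner floor 4 mm above the trolley top. Held down by its magnet, it does not move. Origin: centre of its underside on the trolley top; z up.
Things that resemble listed ones, but are neither listed nor needed, are in the scene too. What is shaped like the dish_d but brown or turquoise is not meant.

How it is judged:
At the end, for the whole second after the job is handed in: Each turned part is released, at rest and upright (within 0.1 rad), flat on the floor of its own dish: puck in the widest, sleeve in the second, collar in the third, pin in the narrowest; inside the rim, with centres within 21, 17, 14 and 12 mm of the dish's. Neither block shifted over 15 mm (horizontal distance between alu_puck and dish_a below 0.021 m and z of alu_puck in the frame of dish_a between 0.001 and 0.006 m and angle between each of alu_puck, steel_sleeve, brass_collar, pin_blank's own z axis and vertical below 0.1 rad and linear speed of each of alu_puck, steel_sleeve, brass_collar, pin_blank below 0.01 m/s and contact force between each of alu_puck, steel_sleeve, brass_collar, pin_blank and the fingers below 0.05 N and horizontal distance between steel_sleeve and dish_b below 0.017 m and z of steel_sleeve in the frame of dish_b between 0.001 and 0.006 m and horizontal distance between brass_collar and dish_c below 0.014 m and z of brass_collar in the frame of dish_c between 0.001 and 0.006 m and horizontal distance between pin_blank and dish_d below 0.012 m and z of pin_blank in the frame of dish_d between 0.001 and 0.006 m); the robot touches nothing.
It fails at once if the setup-block is shifted by more than 15 mm (distance of setup_block from where it was at the start of the episode above 0.015 m).
It fails at once if the v-block is shifted by more than 15 mm (distance of v_block from where it was at the start of the episode above 0.015 m).
It also fails if it takes over 96 s, if anything falls off the work surface, if the arm or the gripper's body presses on something with over 40 N, if the wrist force passes 120 N, or if a joint passes its speed limit or range.

## Robot

A 7-joint arm with a two-finger parallel gripper is mounted at the origin on a cart in front of the work surface, level with it; the furniture and walls round the work are solid. World frame = base frame: x ahead of the robot, y to its left, z up, the work surface at z = 0. Lengths are in m, angles in rad, forces in N, time in s.
With the tool pointing down it reaches from about 0.35 to 0.9 m from the base axis. Payload 8.1 kg.
Tool frame: the origin (TCP) lies at the very end of the fingers, on their centre line; the grasp point (between the pads) lies 19 mm behind it; z points along the fingers, y is the line along which they close (so a half turn about z gives the same grasp; the last joint's range is limited). The gripper opens to 92 mm and grips with 3 to 60 N. Pads are 19 mm wide; open, the fingers measure 130 mm over their backs; the gripper's body (75 mm by 190 mm) begins 47 mm behind the grasp point.
Start: joints at [1.079, 0.434, 0.025, 1.573, -0.012, 1.134, -0.075], TCP at [0.237, -0.578, 0.227] pointing down, gripper open.
Joint ranges: [-2.62, 2.62], [-0.44, 2.09], [-1.27, 1.32], [0.08, 2.57], [-1.32, 4.46], [0.12, 2], [-2.74, 2.74]. Speed limits (rad/s): [2.22, 2.22, 3.01, 3.01, 3.14, 3.14, 3.14].

## Interface

Orientations are given as a rotation vector (axis times angle).
In Python, from cell import arm gives the robot as it stands.
- The arm moves only by the shell command python3 -m pendant 'ROWS' [FORCE]. ROWS is a JSON object of lists of equal length, an entry for each row: "slide": the shift along the tool's x, y, z in units of 0.3 m (1.0 is 0.3 m), a list of three; "dr": the turn, a rotation vector about the tool's x, y, z in units of 0.12 rad (1.0 is 0.12 rad), a list of three; "claw": the opening, from 0 (shut) to 1 (fully open). In form: {"slide": [[tx, ty, tz], ...], "dr": [[ax, ay, az], ...], "claw": [claw, ...]}. A call has 1 to 10 rows; each row shifts and turns the commanded pose from where the row before left it, along the tool's axes as they then stand; what a row does not reach is not made up. A row lasts 1/10 s, in which the tool goes at most 50 mm and 8.59 degrees, less where a joint would pass 70% of its speed; a pose out of reach is approached as far as the arm can. A call with a number of a shift or a turn outside -1 to 1 is refused whole. A call with a gripper value outside its range is refused whole. The fingers move at their own pace and stop on an object; FORCE is the grip in N (left out, the last holds). Time passes only in rows, so rows that do not move let the fingers close. It gives the time, the measured TCP pose, the force, the opening and the grip force at its end, in the units of the state.
- arm.observe(): the state, without advancing time (a new reading comes with each control period).
- arm.get_image(name): name is "scene" or "side" or "wrist"; returns the picture (420x560x3 uint8, red, green, blue); there is no depth.
- arm.calibration(name): a dict with "K" (3x3 intrinsics, pixels), "xyz" and "orientation" of the camera in the world. Camera axes: x right, y up, looking along -z (the intrinsics and any distortion apply to the point x, -y, -z); pixel columns grow to the right and rows downward; lengths in m; the calibration is good to about 2 mm. A picture is of the moment at which its call begins: read the wrist's pose just before it. calibration takes no time and is no camera call; for the wrist camera it gives the pose at the moment of the call.
- arm.sign_off(): hands the job in; it is judged then, once.
The state is a dict: "clock": time; "joints": joint angles; "dq": joint speeds; "joint_efforts": joint torques, N m; "position": TCP position; "ee_rot": TCP orientation; "force": force on the tool from outside, world axes, zero at the start; "ft_torque": the same for the moment, N m; "width": opening from 0.0 (shut) to 1.0 (fully open); "gripper_force": force on a finger pad.
Only numpy, scipy, OpenCV 4.12 (cv2) and the standard library are available. Lean on these libraries where they do the work, as an engineer would, in place of code of your own. Each camera call takes 0.05 s, during which the arm holds its last target. There are 200 camera calls.

## Working session

There is one attempt and no reset: what is moved stays moved. The work goes in short steps, Python scripts to look and compute and a shell command to move; the robot and the scene stay as the last step left them, time stands still between calls to the robot, and variables do not carry over. Pictures are saved under pics/ and viewed, at most 14 in all, crops included, and the job is handed in when it is done.

```bash
ls; mkdir -p pics
python3 - <<'E'
from cell import arm
import cv2
print(arm.observe())
for n in ["scene","side","wrist"]:
    im=arm.get_image(n); cv2.imwrite(f"pics/{n}0.png",im[:,:,::-1]); c=arm.calibration(n); print(n,c)
E
```

```text
pics
{'clock': 0.0, 'joints': array([ 1.07938212,  0.43526287,  0.02498307,  1.57409136, -0.01155408,
        1.13400808, -0.07505404]), 'dq': array([ 5.99825476e-05, -9.87441245e-04,  8.82520551e-04,  2.28831470e-03,
       -8.68812442e-04,  1.48345708e-03,  1.95357141e-03]), 'joint_efforts': array([-2.56911362e-04, -6.67856526e+01,  9.84640606e-01, -3.14465582e+01,
       -6.07749517e-02,  4.30584128e-02,  1.41213377e-04]), 'position': array([ 0.23666432, -0.57790406,  0.22592256]), 'ee_rot': array([-3.08089907e+00, -6.06588505e-01,  7.87614670e-04]), 'force': array([-0.76222884,  0.68086716,  0.38944465]), 'ft_torque': array([0.01422905, 0.01750699, 0.02873998]), 'gripper_force': 0.0, 'width': 1.0023605967278924}
scene {'K': array([[384.23189601,   0.        , 275.3395949 ],
       [  0.        , 384.23189601, 208.53057817],
       [  0.        ,   0.        ,   1.        ]]), 'xyz': array([ 0.06925812, -0.54703067,  0.55696301]), 'orientation': array([ 0.89029998, -0.38430836, -0.74573343])}
side {'K': array([[495.31185747,   0.        , 280.66730239],
       [  0.        , 495.31185747, 214.59230076],
       [  0.        ,   0.        ,   1.        ]]), 'xyz': array([0.02149922, 0.65322272, 0.62898107]), 'orientation': array([ 0.40383136, -1.20268703, -2.29784793])}
wrist {'K': array([[293.52885038,   0.        , 281.18464941],
       [  0.        , 293.52885038, 212.80315775],
       [  0.        ,   0.        ,   1.        ]]), 'xyz': array([ 0.31226482, -0.5467799 ,  0.38442592]), 'orientation': array([-0.27009002,  0.18210917, -1.1718016 ])}
```

View pics/scene0.png

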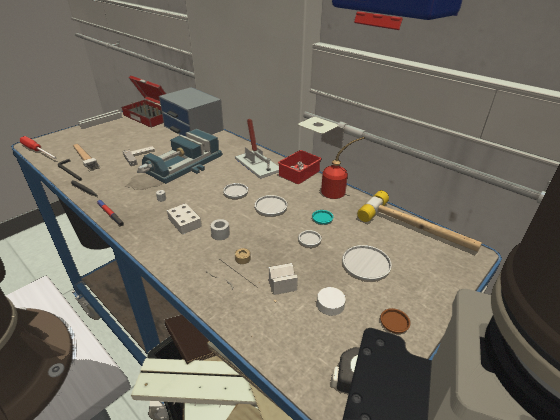

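View pics/side0.png

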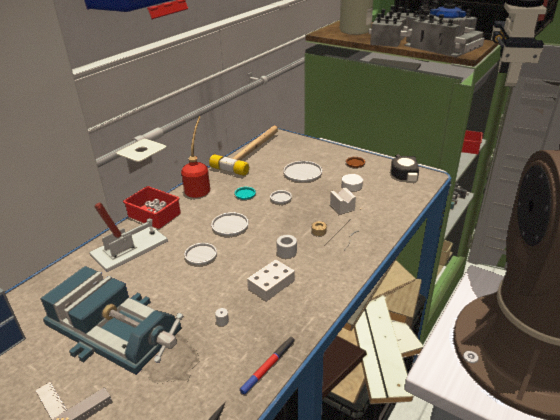

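View pics/wrist0.png

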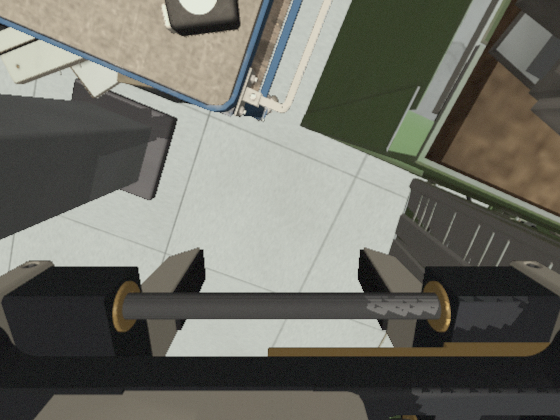

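The scene view shows the puck at (331,300), sleeve (220,229), collar (243,256) and pin (161,195). The dishes are a (367,262), b (271,206), c (236,190) and d (310,238), with the blocks at (184,217) and (283,278). In the side view the puck is at (352,183), sleeve (287,243), collar (319,227), pin (222,314), and dishes a (303,171), b (230,224), c (200,254), d (281,197). The wrist view doesn't show the work yet.

```bash
cat > h.py <<'E'
import numpy as np, cv2
from cell import arm
from scipy.spatial.transform import Rotation as R
def ray(c,uv):
    d=np.linalg.inv(c["K"])@[uv[0],uv[1],1.]; d=R.from_rotvec(c["orientation"]).apply([d[0],-d[1],-d[2]])
    return np.array(c["xyz"]),d/np.linalg.norm(d)
def plane(c,uv,z):
    o,d=ray(c,uv); return o+d*(z-o[2])/d[2]
def proj(c,p):
    q=R.from_rotvec(c["orientation"]).inv().apply(np.array(p)-c["xyz"]); q=c["K"]@[q[0],-q[1],-q[2]]; return q[:2]/q[2]
def tri(obs):
    A=np.zeros((3,3));b=np.zeros(3)
    for c,uv in obs:
        o,d=ray(c,uv);M=np.eye(3)-np.outer(d,d);A+=M;b+=M@o
    p=np.linalg.solve(A,b)
    e=[np.linalg.norm(proj(c,p)-uv) for c,uv in obs]
    return p,max(e)
def slide(dw):  # world shift -> tool-axes shift in row units
    return R.from_rotvec(arm.observe()["ee_rot"]).inv().apply(dw)/0.3
E
python3 - <<'E'
from h import *
S=dict(puck=(331,295),sleeve=(220,225),collar=(243,253),pin=(161,192),a=(367,262),b=(271,205),c=(236,190),d=(310,238),setup=(184,212),v=(283,270))
D=dict(puck=(352,180),sleeve=(287,241),collar=(319,226),pin=(222,313),a=(303,171),b=(230,223),c=(200,253),d=(281,197),setup=(271,274),v=(343,195))
cs,cd=arm.calibration("scene"),arm.calibration("side")
for k in S:
    p,e=tri([(cs,S[k]),(cd,D[k])]); print(k,p.round(3),round(e,1))
s=arm.observe(); Rt=R.from_rotvec(s["ee_rot"]); w=arm.calibration("wrist")
print(Rt.as_matrix().round(3)); print("cam in tool",Rt.inv().apply(w["xyz"]-s["position"]).round(3),(Rt.inv()*R.from_rotvec(w["orientation"])).as_matrix().round(3))
E
```

```text
puck [ 0.481 -0.294  0.019] 1.7
sleeve [0.47  0.003 0.027] 0.4
collar [ 0.452 -0.091  0.014] 0.6
pin [0.458 0.222 0.02 ] 1.0
a [ 0.616 -0.288  0.006] 0.6
b [ 0.625 -0.005  0.007] 0.0
c [0.61  0.109 0.007] 0.1
d [ 0.593 -0.155  0.006] 0.6
setup [0.442 0.1   0.026] 1.4
v [ 0.455 -0.199  0.035] 1.7
[[ 0.925  0.379 -0.001]
 [ 0.379 -0.925  0.001]
 [-0.    -0.001 -1.   ]]
cam in tool [ 0.082 -0.    -0.158] [[ 0.     0.953  0.302]
 [ 1.    -0.    -0.001]
 [-0.001  0.302 -0.953]]
```

```bash
python3 -m pendant '{"slide":[[0.122,-0.05,0],[0.122,-0.05,0],[0.122,-0.05,0],[0.122,-0.05,0],[0.122,-0.05,0],[0.122,-0.05,0],[0.122,-0.05,0],[0.122,-0.05,0],[0.122,-0.05,0],[0.122,-0.05,0]],"dr":[[0,0,0],[0,0,0],[0,0,0],[0,0,0],[0,0,0],[0,0,0],[0,0,0],[0,0,0],[0,0,0],[0,0,0]],"claw":[1,1,1,1,1,1,1,1,1,1]}'
python3 -m pendant '{"slide":[[0,0,0],[0,0,0],[0,0,0],[0,0,0],[0,0,0],[0,0,0],[0,0,0],[0,0,0],[0,0,0],[0,0,0]],"dr":[[0,0,-0.98],[0,0,-0.98],[0,0,-0.98],[0,0,-0.98],[0,0,-0.98],[0,0,-0.98],[0,0,-0.98],[0,0,-0.98],[0,0,-0.98],[0,0,-0.98]],"claw":[1,1,1,1,1,1,1,1,1,1]}'
python3 - <<'E'
from h import *
import pickle
s=arm.observe();print(s["clock"],s["position"],s["joints"].round(2),R.from_rotvec(s["ee_rot"]).as_matrix().round(3))
c=arm.calibration("wrist");im=arm.get_image("wrist")[:,:,::-1]
cv2.imwrite("pics/w1.png",im);pickle.dump(c,open("w1.pkl","wb"))
E
```

```text
clock: 1.15
position: [0.5195, -0.2996, 0.2266]
ee_rot: [-3.082, -0.607, 0.001]
force: [0.2, -1.0, 0.2]
width: 0.998
gripper_force: 0.0
clock: 2.15
position: [0.5185, -0.3008, 0.2264]
ee_rot: [-2.223, -2.22, 0.0]
force: [0.1, -0.2, -0.2]
width: 1.0
gripper_force: 0.0
2.15 [ 0.51850505 -0.30081598  0.22643344] [ 0.68  0.42 -0.35  1.61  0.16  1.13  0.29] [[ 0.001  1.    -0.001]
 [ 1.    -0.001  0.   ]
 [ 0.    -0.001 -1.   ]]
```

View pics/w1.png

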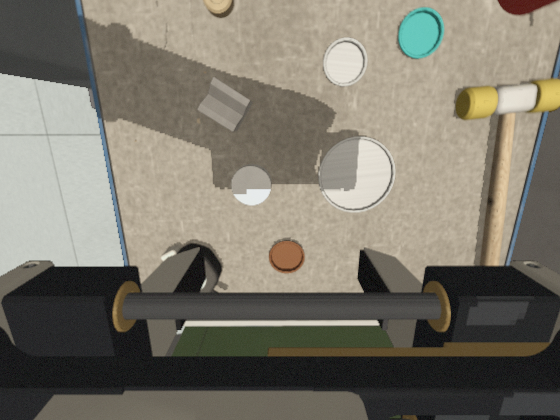

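The wrist view shows the puck at (251,185), dish a (356,174), dish d (345,62), the V-block (223,104), and the turquoise and brown decoys at (420,33) and (287,256).

```bash
cat > snap.py <<'E'
import sys,pickle
from h import *
n=sys.argv[1];c=arm.calibration("wrist");im=arm.get_image("wrist")[:,:,::-1]
cv2.imwrite(f"pics/{n}.png",im);pickle.dump(c,open(n+".pkl","wb"))
E
M='"dr":[[0,0,0],[0,0,0],[0,0,0],[0,0,0],[0,0,0]],"claw":[1,1,1,1,1]'
python3 -m pendant '{"slide":[[0.12,0,0],[0.12,0,0],[0.12,0,0],[0.12,0,0],[0,0,0]],"dr":[[0,0,0],[0,0,0],[0,0,0],[0,0,0],[0,0,0]],"claw":[1,1,1,1,1]}'
python3 snap.py w2
python3 -m pendant '{"slide":[[0.12,0,0],[0.12,0,0],[0.12,0,0],[0.12,0,0],[0,0,0]],"dr":[[0,0,0],[0,0,0],[0,0,0],[0,0,0],[0,0,0]],"claw":[1,1,1,1,1]}'
python3 snap.py w3
python3 - <<'E'
import cv2,numpy as np
a=cv2.imread("pics/w2.png")[:260];b=cv2.imread("pics/w3.png")[:260]
cv2.imwrite("pics/w23.png",np.vstack([a,b]))
E
```

```text
clock: 2.7
position: [0.52, -0.1507, 0.2271]
ee_rot: [-2.222, -2.219, -0.003]
force: [0.5, 0.1, 0.4]
width: 1.002
gripper_force: 0.0
clock: 3.25
position: [0.5206, -0.0083, 0.227]
ee_rot: [-2.223, -2.218, -0.003]
force: [-0.2, -0.4, 0.2]
width: 1.003
gripper_force: 0.0
```

View pics/w23.png

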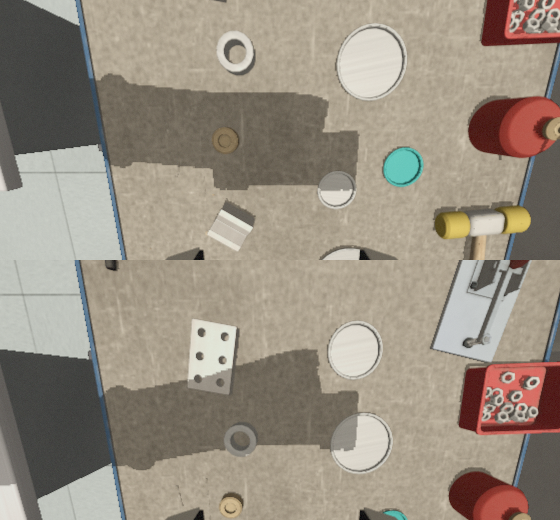

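Top half (w2): sleeve (235,51), collar (225,140), dish b (372,62), dish d (337,190). Bottom half (w3, subtract 260 from rows): set-up block (212,97), sleeve (240,180), collar (231,246), dish c (355,90), dish b (361,183). The pin is just out of view.

```bash
python3 -m pendant '{"slide":[[0.12,0,0],[0.12,0,0],[0.12,0,0],[0.12,0,0],[0,0,0]],"dr":[[0,0,0],[0,0,0],[0,0,0],[0,0,0],[0,0,0]],"claw":[1,1,1,1,1]}'
python3 snap.py w4
cat > fit.py <<'E'
from h import *
import pickle
# seeds predicted from the coarse triangulation; ratio (saturation) mask -> component -> hull ellipse
C=dict(puck=(.481,-.294,.019,.0255),sleeve=(.47,.003,.03,.0205),collar=(.452,-.091,.018,.016),pin=(.458,.222,.022,.011),a=(.616,-.288,.01,.0485),b=(.625,-.005,.01,.0395),c=(.61,.109,.01,.0315),d=(.593,-.155,.01,.0245))
def fit(im,c,k):
    x,y,z,r=C[k];u=proj(c,(x,y,z));pr=np.linalg.norm(proj(c,(x+r,y,z))-u)
    if not(0<u[0]<560 and 0<u[1]<250): return None
    h,w=im.shape[:2]
    best=None
    g=cv2.GaussianBlur(cv2.cvtColor(im,cv2.COLOR_BGR2GRAY),(3,3),0)
    # radial edges: strongest gradient near expected radius, then robust ellipse/circle fit
    gx=cv2.Sobel(g,cv2.CV_32F,1,0);gy=cv2.Sobel(g,cv2.CV_32F,0,1)
    m=int(pr*1.6+14);x0,y0=max(int(u[0])-m,0),max(int(u[1])-m,0)
    roi=g[y0:min(int(u[1])+m,258),x0:int(u[0])+m]
    hc=cv2.HoughCircles(roi,cv2.HOUGH_GRADIENT_ALT,1,5,param1=60,param2=0.5,minRadius=int(pr*.85),maxRadius=int(pr*1.2)+2)
    if hc is None: return None
    q=min(hc[0],key=lambda q:abs(q[2]-pr)+.3*np.hypot(q[0]+x0-u[0],q[1]+y0-u[1]))
    return np.array([q[0]+x0,q[1]+y0]),q[2],pr
if __name__=="__main__":
    obs={k:[] for k in C}
    for n in ["w1","w2","w3","w4"]:
        im=cv2.imread(f"pics/{n}.png");c=pickle.load(open(n+".pkl","rb"));v=im.copy()
        for k in C:
            f=fit(im,c,k)
            if f:
                obs[k].append((c,f[0]));cv2.circle(v,tuple(np.int32(f[0].round())),int(round(f[1])),(0,0,255),1)
                print(n,k,f[0],round(float(f[1]),1),round(f[2],1),plane(c,f[0],C[k][2]).round(4))
        cv2.imwrite(f"pics/v{n}.png",v)
    for k,o in obs.items():
        if len(o)>1: p,e=tri(o);print(k,p.round(4),round(e,2))
    V=[cv2.imread(f"pics/v{n}.png")[:260,80:480] for n in ["w1","w2","w3","w4"]]
    cv2.imwrite("pics/vall.png",np.vstack([np.hstack(V[:2]),np.hstack(V[2:])]))
E
python3 fit.py
```

```text
clock: 3.8
position: [0.5214, 0.1348, 0.2268]
ee_rot: [-2.224, -2.217, -0.003]
force: [-0.3, 0.2, 0.5]
width: 1.001
gripper_force: 0.0
w1 puck [250. 184.] 19.6 20.1 [ 0.4783 -0.2961  0.019 ]
w1 a [355. 172.] 37.4 37.7 [ 0.6125 -0.2825  0.01  ]
w1 d [345.  61.] 22.0 21.3 [ 0.5914 -0.1541  0.01  ]
w2 sleeve [236.  54.] 19.5 18.9 [4.705e-01 1.000e-04 3.000e-02]
w2 collar [226. 139.] 12.9 13.1 [ 0.4524 -0.0902  0.018 ]
w2 b [366.  63.] 35.5 34.2 [ 0.6176 -0.0055  0.01  ]
w2 d [336. 189.] 18.1 18.7 [ 0.5912 -0.1543  0.01  ]
w3 sleeve [239. 181.] 17.1 16.7 [0.4684 0.0028 0.03  ]
w3 collar [230. 248.] 11.5 11.7 [ 0.4502 -0.0922  0.018 ]
w3 b [360. 183.] 29.4 30.4 [ 0.6226 -0.0041  0.01  ]
w3 c [355.  88.] 26.5 26.6 [0.6077 0.1101 0.01  ]
w4 pin [227. 116.] 9.4 9.4 [0.4574 0.2219 0.022 ]
w4 c [344. 204.] 23.8 23.7 [0.6043 0.1107 0.01  ]
sleeve [0.4685 0.0015 0.0231] 1.01
collar [ 0.4522 -0.0899  0.0228] 0.9
b [ 0.621  -0.0047  0.0066] 2.17
c [0.6062 0.1103 0.0088] 1.43
d [ 0.5912 -0.1542  0.0104] 0.09
```

View pics/vall.png

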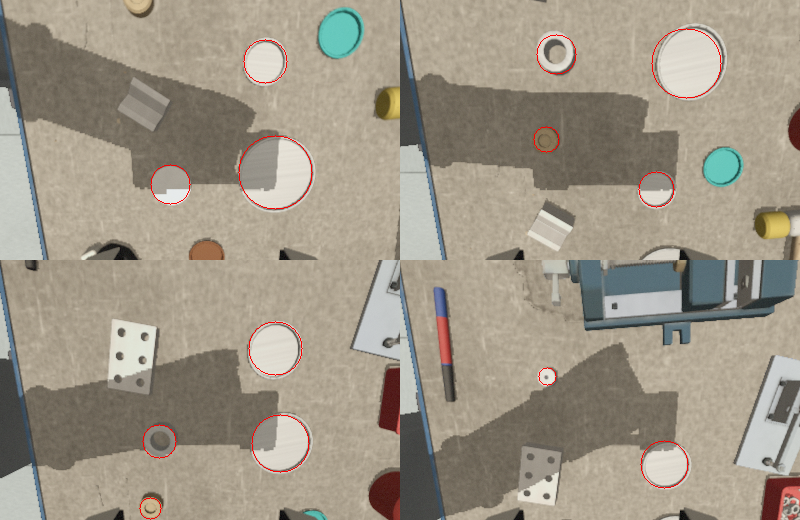

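Circles sit on all the parts and dishes, within about 3 mm. Dish b's best fit is in w3. The stereo heights agree with the stated ones. I'll take the pin first.

```bash
python3 -m pendant '{"slide":[[0.097,-0.071,0],[0.097,-0.071,0],[0.097,-0.071,0],[0,0,0.12],[0,0,0.12],[0,0,0.12],[0,0,0.12],[0,0,0.1],[0,0,0.05],[0,0,0]],"dr":[[0,0,0],[0,0,0],[0,0,0],[0,0,0],[0,0,0],[0,0,0],[0,0,0],[0,0,0],[0,0,0],[0,0,0]],"claw":[0.6,0.6,0.6,0.6,0.6,0.6,0.6,0.6,0.6,0.6]}' 20
python3 snap.py w5; python3 -c "
import cv2;cv2.imwrite('pics/w5c.png',cv2.imread('pics/w5.png')[100:400,100:460])"
```

```text
clock: 4.85
position: [0.4578, 0.2153, 0.0354]
ee_rot: [2.232, 2.21, -0.008]
force: [0.2, -0.0, 0.0]
width: 0.601
gripper_force: 0.0
```

View pics/w5c.png

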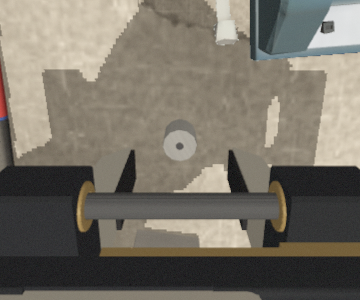

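The pin's top is at full-image pixel (280,245), between the fingers and a little towards +y.

Run:
```python
from h import *
import pickle
c=pickle.load(open("w5.pkl","rb"));print(plane(c,(280,245),.022))
```

```text
[0.45654365 0.2216613  0.022     ]
```

```bash
python3 -m pendant '{"slide":[[0.022,-0.004,0],[0,0,0.044],[0,0,0.044],[0,0,0],[0,0,0],[0,0,0],[0,0,0],[0,0,0],[0,0,0],[0,0,0]],"dr":[[0,0,0],[0,0,0],[0,0,0],[0,0,0],[0,0,0],[0,0,0],[0,0,0],[0,0,0],[0,0,0],[0,0,0]],"claw":[0.6,0.6,0.6,0.6,0,0,0,0,0,0]}' 20
```

```text
clock: 5.9
position: [0.457, 0.2255, 0.0115]
ee_rot: [2.228, 2.214, 0.001]
force: [-0.5, 0.3, 1.4]
width: 0.229
gripper_force: 20.0
```

```bash
python3 -m pendant '{"slide":[[0,0,-0.12],[0,0,-0.12],[0,0,-0.12],[-0.1,0.036,0],[-0.1,0.036,0],[-0.1,0.036,0],[-0.1,0.036,0],[-0.1,0.036,0],[-0.1,0.036,0],[-0.1,0.036,0]],"dr":[[0,0,0],[0,0,0],[0,0,0],[0,0,0],[0,0,0],[0,0,0],[0,0,0],[0,0,0],[0,0,0],[0,0,0]],"claw":[0,0,0,0,0,0,0,0,0,0]}' 20
python3 -m pendant '{"slide":[[-0.11,0.04,0],[-0.11,0.04,0],[-0.11,0.04,0],[-0.11,0.04,0],[-0.1,0.036,0],[0,0,0],[0,0,0]],"dr":[[0,0,0],[0,0,0],[0,0,0],[0,0,0],[0,0,0],[0,0,0],[0,0,0]],"claw":[0,0,0,0,0,0,0]}' 20
python3 snap.py w6; python3 -c "
import cv2;cv2.imwrite('pics/w6c.png',cv2.imread('pics/w6.png')[:400,60:500])"
```

```text
clock: 6.9
position: [0.5313, 0.0136, 0.1193]
ee_rot: [2.228, 2.215, -0.0]
force: [0.6, -0.1, -1.5]
width: 0.23
gripper_force: 20.0
clock: 7.6
position: [0.5887, -0.148, 0.1189]
ee_rot: [-2.23, -2.212, 0.0]
force: [-0.4, 0.1, -0.9]
width: 0.23
gripper_force: 20.0
```

View pics/w6c.png

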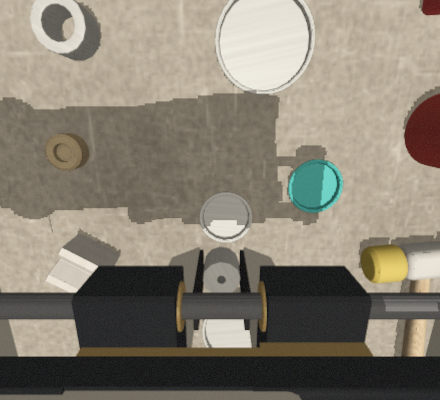

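The pin is held at full-image pixel (281,280) and dish d's rim centre is at (286,216).

Run:
```python
from h import *
import pickle
c=pickle.load(open("w6.pkl","rb"));im=cv2.imread("pics/w6.png")
print("d",plane(c,(286,216),.01),"pin",plane(c,(281,280),.1294),"b",plane(c,(325,39),.01),"collar",plane(c,(126,150),.018))
```

```text
d [ 0.59259445 -0.15359998  0.01      ] pin [ 0.58796812 -0.15264791  0.1294    ] b [ 0.62432066 -0.00401698  0.01      ] collar [ 0.45377015 -0.08966373  0.018     ]
```

```bash
python3 -m pendant '{"slide":[[-0.003,0.013,0.1],[0,0,0.1],[0,0,0.08],[0,0,0.04],[0,0,0.02],[0,0,0],[0,0,0],[0,0,0]],"dr":[[0,0,0],[0,0,0],[0,0,0],[0,0,0],[0,0,0],[0,0,0],[0,0,0],[0,0,0]],"claw":[0,0,0,0,0,0,0,0]}' 20
```

```text
clock: 8.45
position: [0.5937, -0.1484, 0.0185]
ee_rot: [2.227, 2.213, 0.002]
force: [0.1, 0.3, -0.6]
width: 0.226
gripper_force: 20.0
```

```bash
python3 -m pendant '{"slide":[[0,0,0.008],[0,0,0],[0,0,0],[0,0,0],[0,0,0],[0,0,-0.06],[0,0,-0.14],[0,0,-0.14],[0,0,0],[0,0,0]],"dr":[[0,0,0],[0,0,0],[0,0,0],[0,0,0],[0,0,0],[0,0,0],[0,0,0],[0,0,0],[0,0,0],[0,0,0]],"claw":[0,0,0.5,0.5,0.5,0.5,0.6,0.6,0.6,0.6]}' 20
python3 -m pendant '{"slide":[[0.048,-0.117,0],[0.048,-0.117,0],[0.048,-0.117,0],[0.048,-0.117,0],[0,0,0.1],[0,0,0.1],[0,0,0.06],[0,0,0],[0,0,0]],"dr":[[0,0,0],[0,0,0],[0,0,0],[0,0,0],[0,0,0],[0,0,0],[0,0,0],[0,0,0],[0,0,0]],"claw":[0.6,0.6,0.6,0.6,0.6,0.6,0.6,0.6,0.6]}' 20
python3 snap.py w7; python3 -c "
import cv2;cv2.imwrite('pics/w7c.png',cv2.imread('pics/w7.png')[:400,60:500])"
```

```text
clock: 9.45
position: [0.5934, -0.1485, 0.1179]
ee_rot: [2.227, 2.213, 0.002]
force: [-0.4, 0.0, -0.4]
width: 0.601
gripper_force: 0.0
clock: 10.35
position: [0.4521, -0.0896, 0.0384]
ee_rot: [-2.226, -2.214, 0.002]
force: [0.9, 0.0, -0.5]
width: 0.602
gripper_force: 0.0
```

View pics/w7c.png

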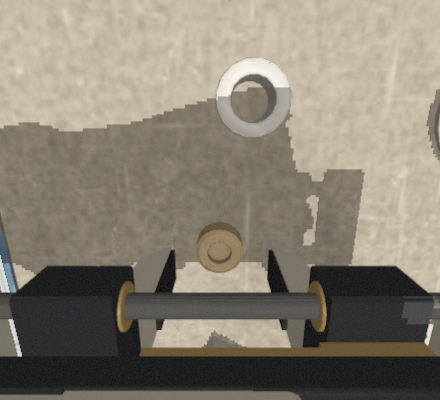

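The collar is centred between the fingers at full-image pixel (279,250), and the sleeve top is at (314,96).

```bash
python3 -m pendant '{"slide":[[0,0,0.05],[0,0,0.05],[0,0,0],[0,0,0],[0,0,0],[0,0,0],[0,0,0],[0,0,0],[0,0,0]],"dr":[[0,0,0],[0,0,0],[0,0,0],[0,0,0],[0,0,0],[0,0,0],[0,0,0],[0,0,0],[0,0,0]],"claw":[0.6,0.6,0.6,0.6,0,0,0,0,0]}' 20
python3 - <<'E'
from h import *
import pickle
c=pickle.load(open("w7.pkl","rb"))
print("collar",plane(c,(279,250),.018),"sleeve",plane(c,(314,96),.03))
E
```

```text
clock: 11.3
position: [0.4528, -0.09, 0.0092]
ee_rot: [2.228, 2.214, -0.0]
force: [-0.9, 0.3, 6.3]
width: 0.329
gripper_force: 20.0
collar [ 0.45002926 -0.08988501  0.018     ] sleeve [0.46937721 0.00463088 0.03      ]
```

```bash
python3 -m pendant '{"slide":[[0,0,-0.12],[0,0,-0.12],[0,0,-0.12],[0.111,0.086,0],[0.111,0.086,0],[0.111,0.086,0],[0.111,0.086,0],[0.111,0.086,0],[0.111,0.086,0],[0,0,0]],"dr":[[0,0,0],[0,0,0],[0,0,0],[0,0,0],[0,0,0],[0,0,0],[0,0,0],[0,0,0],[0,0,0],[0,0,0]],"claw":[0,0,0,0,0,0,0,0,0,0]}' 20
python3 -m pendant '{"slide":[[0,0,0.05],[0,0,0]],"dr":[[0,0,0],[0,0,0]],"claw":[0,0]}' 20
python3 snap.py w8
python3 - <<'E'
from h import *
import pickle
import fit as F
c=pickle.load(open("w8.pkl","rb"));im=cv2.imread("pics/w8.png")
for n in ["c"]: 
    f=F.fit(im,c,n); print(f, f and plane(c,f[0],.01))
cv2.imwrite('pics/w8c.png',im[:400,60:500])
E
```

```text
clock: 12.3
position: [0.6109, 0.1158, 0.1169]
ee_rot: [-2.22, -2.22, -0.007]
force: [-0.6, -0.3, -1.0]
width: 0.328
gripper_force: 20.0
clock: 12.5
position: [0.6068, 0.1072, 0.0991]
ee_rot: [-2.228, -2.213, 0.007]
force: [-1.2, -0.7, -1.7]
width: 0.331
gripper_force: 20.0
(array([284., 213.], dtype=float32), np.float32(33.639957), np.float64(35.58018357034897)) [0.6083919 0.1107232 0.01     ]
```

View pics/w8c.png

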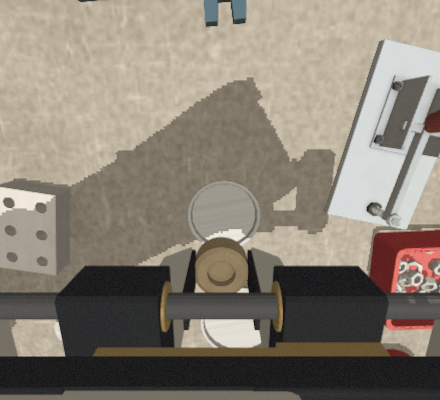

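The held collar is at full-image pixel (281,268) and dish c at (284,213). It is clear to lower.

```bash
python3 -m pendant '{"slide":[[0.006,0.004,0.1],[0,0,0.1],[0,0,0.05],[0,0,0.025],[0,0,0],[0,0,0],[0,0,0]],"dr":[[0,0,0],[0,0,0],[0,0,0],[0,0,0],[0,0,0],[0,0,0],[0,0,0]],"claw":[0,0,0,0,0,0,0]}' 20
```

```text
clock: 13.25
position: [0.6109, 0.111, 0.0207]
ee_rot: [2.228, 2.214, 0.003]
force: [0.2, 1.6, -1.9]
width: 0.331
gripper_force: 20.0
```

```bash
python3 -m pendant '{"slide":[[0,0,0.012],[0,0,0.011],[0,0,0],[0,0,0],[0,0,0],[0,0,0],[0,0,-0.06],[0,0,-0.14],[0,0,-0.14],[0,0,0]],"dr":[[0,0,0],[0,0,0],[0,0,0],[0,0,0],[0,0,0],[0,0,0],[0,0,0],[0,0,0],[0,0,0],[0,0,0]],"claw":[0,0,0,0.55,0.55,0.55,0.55,0.55,0.55,0.7]}' 20
python3 -m pendant '{"slide":[[-0.09,-0.118,0],[-0.09,-0.118,0],[-0.09,-0.118,0],[-0.09,-0.118,0],[0,0,0],[0,0,0.1],[0,0,0.08],[0,0,0],[0,0,0]],"dr":[[0,0,0],[0,0,0],[0,0,0],[0,0,0],[0,0,0],[0,0,0],[0,0,0],[0,0,0],[0,0,0]],"claw":[0.7,0.7,0.7,0.7,0.7,0.7,0.7,0.7,0.7]}' 20
python3 snap.py w9; python3 -c "
import cv2;cv2.imwrite('pics/w9c.png',cv2.imread('pics/w9.png')[:400,60:500])"
```

```text
clock: 14.25
position: [0.6133, 0.1123, 0.1203]
ee_rot: [2.225, 2.211, 0.013]
force: [0.4, 1.0, -0.0]
width: 0.599
gripper_force: 0.0
clock: 15.15
position: [0.4678, 0.0041, 0.0606]
ee_rot: [-2.227, -2.215, 0.001]
force: [0.2, -0.0, -0.2]
width: 0.7
gripper_force: 0.0
```

View pics/w9c.png

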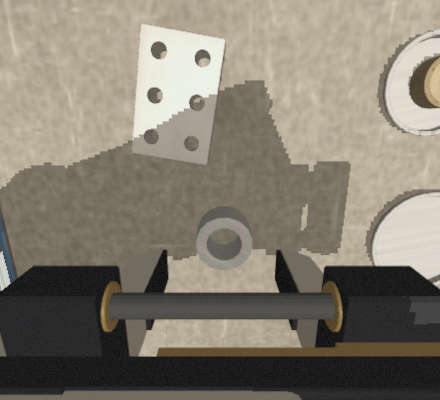

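The sleeve's top is at full-image pixel (284,243) between the fingers. The collar is standing in dish c at the right.

```bash
python3 - <<'E'
from h import *
import pickle
c=pickle.load(open("w9.pkl","rb"))
print("sleeve",plane(c,(284,243),.03))
E
python3 -m pendant '{"slide":[[0,0,0.08],[0,0,0.05],[0,0,0.03],[0,0,0],[0,0,0],[0,0,0],[0,0,0],[0,0,0],[0,0,0]],"dr":[[0,0,0],[0,0,0],[0,0,0],[0,0,0],[0,0,0],[0,0,0],[0,0,0],[0,0,0],[0,0,0]],"claw":[0.7,0.7,0.7,0.7,0.7,0,0,0,0]}' 20
```

```text
sleeve [0.46917895 0.00442995 0.03      ]
clock: 16.1
position: [0.4682, 0.0036, 0.0129]
ee_rot: [2.228, 2.214, 0.001]
force: [-0.2, -0.1, 4.5]
width: 0.443
gripper_force: 20.0
```

```bash
python3 -m pendant '{"slide":[[0,0,-0.11],[0,0,-0.11],[0,0,-0.11],[-0.007,0.13,0],[-0.007,0.13,0],[-0.007,0.13,0],[-0.007,0.128,0],[0,0,0],[0,0,0],[0,0,0]],"dr":[[0,0,0],[0,0,0],[0,0,0],[0,0,0],[0,0,0],[0,0,0],[0,0,0],[0,0,0],[0,0,0],[0,0,0]],"claw":[0,0,0,0,0,0,0,0,0,0]}' 20
python3 -m pendant '{"slide":[[0,0,0.1],[0,0,0.1],[0,0,0.07],[0,0,0.03],[0,0,0],[0,0,0],[0,0,0]],"dr":[[0,0,0],[0,0,0],[0,0,0],[0,0,0],[0,0,0],[0,0,0],[0,0,0]],"claw":[0,0,0,0,0,0,0]}' 20
```

```text
clock: 17.1
position: [0.6219, -0.0055, 0.1111]
ee_rot: [-2.227, -2.215, 0.002]
force: [-0.6, -0.0, -0.9]
width: 0.445
gripper_force: 20.0
clock: 17.8
position: [0.624, -0.0055, 0.023]
ee_rot: [2.227, 2.214, 0.003]
force: [0.2, 0.2, -0.7]
width: 0.444
gripper_force: 20.0
```

```bash
python3 -m pendant '{"slide":[[0,0,0.01],[0,0,0.008],[0,0,0],[0,0,0],[0,0,0],[0,0,0],[0,0,-0.06],[0,0,-0.14],[0,0,-0.14],[0,0,0]],"dr":[[0,0,0],[0,0,0],[0,0,0],[0,0,0],[0,0,0],[0,0,0],[0,0,0],[0,0,0],[0,0,0],[0,0,0]],"claw":[0,0,0,0.65,0.65,0.65,0.65,0.65,0.65,0.8]}' 20
python3 -m pendant '{"slide":[[-0.12,-0.06,0],[-0.12,-0.06,0],[-0.12,-0.06,0],[-0.12,-0.06,0],[-0.12,-0.06,0],[-0.12,-0.06,0],[-0.12,-0.06,0],[-0.12,-0.06,0],[0,0,0],[0,0,0]],"dr":[[0,0,0],[0,0,0],[0,0,0],[0,0,0],[0,0,0],[0,0,0],[0,0,0],[0,0,0],[0,0,0],[0,0,0]],"claw":[0.85,0.85,0.85,0.85,0.85,0.85,0.85,0.85,0.85,0.85]}' 20
python3 -m pendant '{"slide":[[0,0,0.1],[0,0,0.08],[0,0,0],[0,0,0]],"dr":[[0,0,0],[0,0,0],[0,0,0],[0,0,0]],"claw":[0.85,0.85,0.85,0.85]}' 20
python3 snap.py w10; python3 -c "
import cv2;cv2.imwrite('pics/w10c.png',cv2.imread('pics/w10.png')[:400,60:500])"
```

```text
clock: 18.8
position: [0.6267, -0.0048, 0.124]
ee_rot: [2.224, 2.21, 0.011]
force: [0.6, -0.2, -0.3]
width: 0.697
gripper_force: 0.0
clock: 19.8
position: [0.4767, -0.2938, 0.1178]
ee_rot: [-2.231, -2.211, 0.0]
force: [0.8, 0.9, -0.4]
width: 0.85
gripper_force: 0.0
clock: 20.2
position: [0.4781, -0.2914, 0.0643]
ee_rot: [-2.225, -2.216, -0.001]
force: [0.5, -0.1, 1.0]
width: 0.846
gripper_force: 0.0
```

View pics/w10c.png

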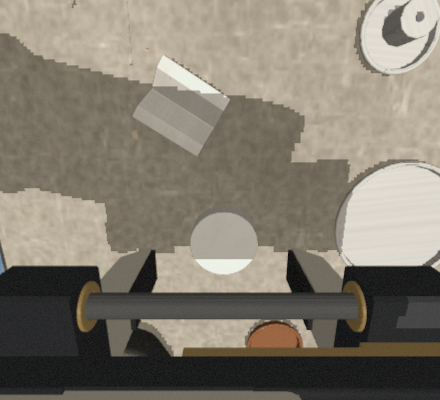

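The puck is centred between the fingers at full-image pixel (284,242). The pin is standing in dish d at (479,17).

```bash
python3 - <<'E'
from h import *
import pickle
c=pickle.load(open("w10.pkl","rb"))
print("puck",plane(c,(284,242),.02),"pin",plane(c,(479,17),.026),"d",plane(c,(460,33),.01))
E
python3 -m pendant '{"slide":[[0,0,0.08],[0,0,0.07],[0,0,0.03],[0,0,0],[0,0,0],[0,0,0],[0,0,0],[0,0,0],[0,0,0]],"dr":[[0,0,0],[0,0,0],[0,0,0],[0,0,0],[0,0,0],[0,0,0],[0,0,0],[0,0,0],[0,0,0]],"claw":[0.85,0.85,0.85,0.85,0.85,0,0,0,0]}' 25
```

```text
puck [ 0.47959181 -0.29615689  0.02      ] pin [ 0.59279238 -0.15258351  0.026     ] d [ 0.5918103  -0.15676783  0.01      ]
clock: 21.15
position: [0.4778, -0.293, 0.0105]
ee_rot: [2.228, 2.214, 0.001]
force: [0.7, 0.3, 1.5]
width: 0.555
gripper_force: 0.6
```

```bash
python3 -m pendant '{"slide":[[0,0,0],[0,0,0],[0,0,-0.12],[0,0,-0.12],[0,0,-0.12],[-0.05,0.113,0],[-0.05,0.113,0],[-0.05,0.113,0],[-0.05,0.113,0],[0,0,0]],"dr":[[0,0,0],[0,0,0],[0,0,0],[0,0,0],[0,0,0],[0,0,0],[0,0,0],[0,0,0],[0,0,0],[0,0,0]],"claw":[0,0,0,0,0,0,0,0,0,0]}' 25
python3 -m pendant '{"slide":[[0,0,0],[0,0,0]],"dr":[[0,0,0],[0,0,0]],"claw":[0,0]}' 25
python3 snap.py w11; python3 -c "
import cv2;cv2.imwrite('pics/w11c.png',cv2.imread('pics/w11.png')[:400,60:500])"
```

```text
clock: 22.15
position: [0.6157, -0.3546, 0.1168]
ee_rot: [2.228, 2.214, 0.002]
force: [0.5, 0.0, -1.7]
width: 0.534
gripper_force: 25.0
clock: 22.35
position: [0.6115, -0.3531, 0.1175]
ee_rot: [-2.227, -2.214, 0.001]
force: [0.6, -0.6, -1.0]
width: 0.539
gripper_force: 25.0
```

View pics/w11c.png

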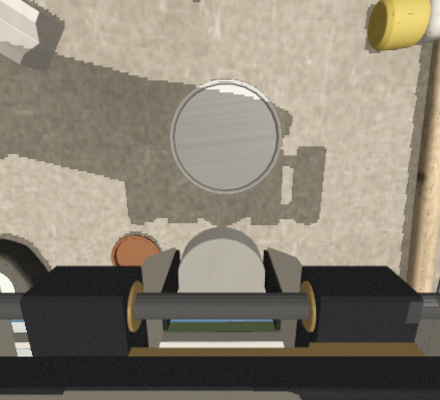

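I typed −0.05 where +0.01 was meant, so the TCP is 72 mm short in y. It is harmless, and it gives a clear view of dish a, centred at full-image pixel (285.5,136).

Run:
```python
from h import *
import pickle
c=pickle.load(open("w11.pkl","rb"))
p=plane(c,(285.5,136),.01);print(p, slide(p+[0,.003,0]-arm.observe()["position"]))
```

```text
[ 0.61495014 -0.28437529  0.01      ] [0.23955855 0.01056961 0.35950985]
```

```bash
python3 -m pendant '{"slide":[[0.08,0.004,0],[0.08,0.003,0],[0.08,0.003,0],[0,0,0.1],[0,0,0.1],[0,0,0.08],[0,0,0.04],[0,0,0],[0,0,0],[0,0,0]],"dr":[[0,0,0],[0,0,0],[0,0,0],[0,0,0],[0,0,0],[0,0,0],[0,0,0],[0,0,0],[0,0,0],[0,0,0]],"claw":[0,0,0,0,0,0,0,0,0,0]}' 25
```

```text
clock: 23.4
position: [0.6171, -0.2819, 0.0238]
ee_rot: [2.227, 2.213, 0.002]
force: [-0.6, 0.0, -1.8]
width: 0.535
gripper_force: 25.0
```

```bash
python3 -m pendant '{"slide":[[0,-0.006,0.016],[0,0,0.013],[0,0,0],[0,0,0],[0,0,0],[0,0,0],[0,0,0],[0,0,-0.08],[0,0,-0.14],[0,0,-0.14]],"dr":[[0,0,0],[0,0,0],[0,0,0],[0,0,0],[0,0,0],[0,0,0],[0,0,0],[0,0,0],[0,0,0],[0,0,0]],"claw":[0,0,0,0,0.8,0.8,0.8,0.8,0.8,0.8]}' 25
python3 -m pendant '{"slide":[[-0.05,-0.06,-0.14],[-0.05,-0.06,-0.14],[-0.05,-0.06,-0.14],[-0.05,0,0],[-0.05,0,0],[0,0,0],[0,0,0]],"dr":[[0,0,0],[0,0,0],[0,0,0],[0,0,0],[0,0,0],[0,0,0],[0,0,0]],"claw":[0.8,0.8,0.8,0.8,0.8,0.8,0.8]}' 25
python3 snap.py w12; python3 -m pendant '{"slide":[[0.12,0,0],[0.12,0,0],[0.12,0,0],[0.12,0,0],[0.1,0,0],[0.1,0,0],[0.1,0,0],[0,0,0],[0,0,0]],"dr":[[0,0,0],[0,0,0],[0,0,0],[0,0,0],[0,0,0],[0,0,0],[0,0,0],[0,0,0],[0,0,0]],"claw":[0.8,0.8,0.8,0.8,0.8,0.8,0.8,0.8,0.8]}' 25
python3 snap.py w13; python3 -c "
import cv2,numpy as np;cv2.imwrite('pics/w1213.png',np.vstack([cv2.imread('pics/%s.png'%n)[:290,:] for n in ('w12','w13')]))"
```

```text
clock: 24.4
position: [0.6136, -0.2813, 0.1218]
ee_rot: [-2.227, -2.214, 0.001]
force: [0.7, -0.8, 1.0]
width: 0.798
gripper_force: 0.0
clock: 25.1
position: [0.5595, -0.3556, 0.2454]
ee_rot: [-2.226, -2.213, 0.0]
force: [0.2, 1.6, 0.3]
width: 0.799
gripper_force: 0.0
clock: 26.05
position: [0.5611, -0.1205, 0.2469]
ee_rot: [-2.224, -2.218, 0.001]
force: [-0.1, -1.1, -0.2]
width: 0.8
gripper_force: 0.0
```

View pics/w1213.png

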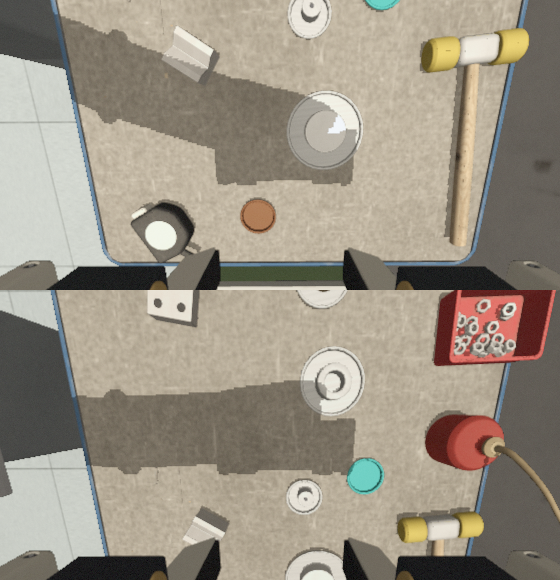

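All three seen are centred and upright: puck in a at (325,130), sleeve in b (332,91 in w13) and pin in d (305,206 in w13). One numeric check for the collar in dish c.

```bash
python3 -m pendant '{"slide":[[0.12,0,0],[0.12,0,0],[0.12,0,0],[0.1,0,0],[0,0,0],[0,0,0]],"dr":[[0,0,0],[0,0,0],[0,0,0],[0,0,0],[0,0,0],[0,0,0]],"claw":[0.8,0.8,0.8,0.8,0.8,0.8]}' 25
python3 snap.py w14
python3 - <<'E'
from h import *
import pickle, fit as F
F.C.update(puck=(.614,-.284,.024,.0255),sleeve=(.624,-.0055,.034,.0205),collar=(.61,.111,.022,.016),pin=(.593,-.153,.026,.011))
for n in ["w12","w13","w14"]:
    c=pickle.load(open(n+".pkl","rb"));im=cv2.imread(f"pics/{n}.png")
    for k in F.C:
        f=F.fit(im,c,k)
        if f: print(n,k,plane(c,f[0],F.C[k][2]).round(4),f[1],f[2])
c=pickle.load(open("w14.pkl","rb"));u=proj(c,(.61,.111,.022)).astype(int)
hsv=cv2.cvtColor(cv2.imread("pics/w14.png"),cv2.COLOR_BGR2HSV)
roi=hsv[u[1]-25:u[1]+25,u[0]-25:u[0]+25];m=(roi[...,1]>70).astype(np.uint8)
n_,l,s,ce=cv2.connectedComponentsWithStats(m)
for i in range(1,n_):
    if s[i,4]>60: print("brass",s[i],plane(c,ce[i]+u-25,.022))
E
```

```text
clock: 26.7
position: [0.5621, 0.0152, 0.2471]
ee_rot: [-2.228, -2.215, 0.001]
force: [-0.3, -0.5, -0.4]
width: 0.799
gripper_force: 0.0
w12 puck [ 0.6122 -0.2865  0.024 ] 20.498363 20.509572183327524
w12 a [ 0.6128 -0.2845  0.01  ] 36.87542 37.52278019666408
w12 d [ 0.5918 -0.1572  0.01  ] 21.138622 21.17007934201827
w13 sleeve [ 0.6225 -0.0061  0.034 ] 17.883253 17.50200900626082
w13 b [ 0.6239 -0.0017  0.01  ] 31.585968 31.63526775109971
w13 d [ 0.5909 -0.1549  0.01  ] 17.647255 17.456848155162017
w14 sleeve [ 0.6228 -0.0058  0.034 ] 16.442194 15.637901955236858
w14 collar [0.6086 0.1086 0.022 ] 13.3011465 13.009782487241969
w14 b [ 0.6221 -0.0039  0.01  ] 27.289074 28.454898723635267
w14 c [0.6075 0.1077 0.01  ] 24.548986 24.78848803838367
brass [ 12  15  25  26 333] [0.60678308 0.10804315 0.022     ]
```

All four are within about 4 mm of their dish centres, so I'm handing in.

```bash
python3 -c "
from cell import arm;print(arm.sign_off())"
```

```text
the job is handed in; nothing more can be done
None
```

All four turned parts are standing upright and released in their matching dishes, about 4 mm or less off centre by the camera; neither block was touched, and I handed the job in at about 27 s (sign-off returned no verdict).

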